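Run down the wing screw of a sample clamp with fingertip strokes

ROBOT

A 6-joint arm with a two-finger parallel gripper is mounted at the origin on the work surface. World frame = base frame: x ahead of the robot, y to its left, z up, the work surface at z = 0. Lengths are in mm, angles in degrees, forces in N, time in s.
With the tool pointing down it reaches from about 350 to 850 mm from the base axis. Payload 8.1 kg.
Tool frame: the origin (TCP) lies midway between the tips of the shut fingers; the grasp point (between the pads) lies 19 mm behind it; z points along the fingers, y is the line along which they close (so a half turn about z gives the same grasp; the last joint's range is limited). The gripper opens to 85 mm and grips with 20 to 120 N. Pads are 22 mm wide; open, the fingers measure 114 mm over their backs; the gripper's body (76 mm by 85 mm) begins 54 mm behind the grasp point. The pads swing forward as they close: fully open they stand 13 mm farther back than shut.
Start: joints at [67.987, 7.471, 85.268, -0, 87.261, -4.893], TCP at [176.602, 573.426, 231.292] pointing down, gripper open.
Joint ranges: [-169.43, 169.43], [-51.17, 129.36], [1.28, 143.12], [-76.62, 256.62], [0, 156.53], [-152.29, 152.29]. Speed limits (degrees/s): [136.94, 136.94, 159.86, 180, 180, 180].

INTERFACE

Orientations are given as [roll, pitch, yaw] about the fixed x, y, z axes, in that order (R = Rz(yaw) Ry(pitch) Rx(roll)).
In Python, from bench import sense, snapshot, order, finder gives the robot as it stands.
- The arm moves only by the tool send_rows, never from a script. Its argument "steps" is a list of rows, each a list of 2 entries, a list of its own where there are three numbers: the shift along the world's x, y, z in units of 30 mm (1.0 is 30 mm), then the turn, a rotation vector about the world's x, y, z in rad. In form: [[[dx, dy, dz], [wx, wy, wz]], ...]. A call has 1 to 10 rows; each row is the pose to reach, as a shift and turn from the pose commanded when the call began; what a row does not reach only later rows make up. A row lasts 1/8 s, in which the tool goes at most 62.5 mm and 10.7 degrees, less where a joint would pass 70% of its speed; a pose out of reach is approached as far as the arm can. A call with a gripper value outside its range is refused whole. "fingers" is the closure, from 0 (fully open) to 1 (shut), set as the call begins (left out, the last holds). The fingers move at their own pace and stop on an object; "squeeze" is the grip in N (left out, the last holds). Time passes only in rows, so rows that repeat a pose let the fingers close. It gives the time, the measured TCP pose, the force, the opening and the grip force at its end, in the units of the state.
- sense(): the state, without advancing time (a new reading comes with each control period).
- snapshot(name): name is "side" or "top" or "wrist"; returns a dict with "img" (480x640x3 uint8, red, green, blue), "K" (3x3 intrinsics, pixels), "k1" (the pictures are not rectified: a ray, as slopes to the right and down, at radius r is drawn at 1 + k1 r^2 times it, then the intrinsics apply), "pose" (4x4, takes a point from camera to world coordinates). Camera axes: x right, y up, looking along -z (the intrinsics and any distortion apply to the point x, -y, -z); pixel columns grow to the right and rows downward; lengths in mm; the calibration is good to about 2 mm. A picture is of the moment at which its call begins. There is no depth.
- order.hand_in(): hands the job in; it is judged then, once.
Trained networks look in the newest picture that a camera, given by its name, has taken for a name from the list of things; names that differ only in an ending like _2 or _b are one class to them, and where a whole thing is asked for, a point or a joint stands for the part that bears it (a point fixed in the world has none). Each returns a list of dicts, best first, with "confidence" (0 to 1); they miss things now and then, are a little off and sometimes report something else, mostly with a low value. They report only what shows in the picture. A call takes as long as a camera call. They do not tell look-alikes from the thing itself.
- finder.find_in(label, camera): "box" ([left, top, width, height] as shares, 0 to 1, of the picture: columns of its width, rows of its height, round what is visible of it).
- finder.trace(label, camera): "mask" (480x640 bool, what is visible of it) and "box" ([left, top, width, height] as shares, 0 to 1, of the picture: columns of its width, rows of its height, round what is visible of it).
- finder.pinpoint(label, camera): "at" ([column, row] as shares, 0 to 1, of the picture: columns of its width, rows of its height: a listed point, or the origin of a listed thing).
The state is a dict: "time": time; "joint_pos": joint angles; "qd": joint speeds; "joint_efforts": joint torques, N m; "tool_pos": TCP position; "tcp_rot": TCP orientation; "ft_force": force on the tool from outside, world axes, zero at the start; "wrist_torque": the same for the moment, N m; "finger_gap": finger opening in mm; "grip_force": force on a finger pad.
Only numpy, scipy, OpenCV 4.12 (cv2) and the standard library are available. Lean on these libraries where they do the work, as an engineer would, in place of code of your own. Each camera call takes 0.05 s, during which the arm holds its last target. There are 200 camera calls.

TASK

The bench clamp with the steel wing screw has been left slack over the bicycle drop-out plate: push the wings round clockwise (seen from above), stroke after stroke with the fingertips and without forcing them, until the screw is fully home, then draw back clear. Only the wings are to be pushed: the plate under the clamp must not be lifted or shifted, and the other things on the desk stay where they are.

Things in the scene. Friction and masses are not known exactly. Their poses are not given: they have to be found in the camera images.
- clamp: The clamp with the wing screw, fixed to the desk (its twin with a round knurled black knob is already tight and has no part in the job). Origin: on the desk surface, exactly under the vertical screw axis; z up. Aluminium base plate from x = -87 to +63 mm, 100 mm wide along y, 12 mm thick. The post stands on the -x side of the screw, so the +x side is free for strokes.
- post_top (a point): Centre of the top of the clamp's aluminium post, 51 mm from the screw axis towards the clamp's -x, 132 mm above the desk. The post is 30 x 30 mm, upright, its near face 36 mm from the screw axis. It overtops the wings, so fingertips cannot be swept all the way round the screw; they work on the sides away from the post.
- bracket_top (a point): Point on the screw axis on the top face of the clamp's dark steel arm, 72 mm above the desk. The arm is 30 mm wide, 18 mm thick and runs from the post to 15 mm beyond the axis; the screw passes down through it.
- wings (a point): On the screw axis, half-way up the wings; turns and sinks with the screw: x axis along one wing, -x along the other, z up. Steel hub 20 mm across, from 24 mm below to 10 mm above this point; two flat upright wings 5 mm thick, reaching 30 mm from the axis, from 12 mm below to 12 mm above this point. It is 96 mm above the desk when home, 104.6 mm when fully open.
- wing_screw (a joint): Wing screw angle, rad: 0 = fully open, 9.0 = fully home at a hard stop (hub down on the arm, pad on the plate); 0 to 2.5 at the start. Grows clockwise seen from above; sinks 6 mm a turn. At 0 the wings lie along the clamp's x axis; in the clamp's frame they lie at minus this angle about z. Turns under about 2 N pushed sideways near a wing's tip and stays where left.
- sample: The drop-out plate: loose dark steel plate 110 x 34 mm (long along its y) with a 26 x 30 mm ear towards +x, 6 mm thick, 0.1 kg, lying on the clamp's base under the screw. Origin: centre of the underside of the 110 x 34 mm part.
- stamp: Loose office stamp, black and blue, 30 x 40 mm, 56 mm high; origin under its centre. Bystander.
- headset_ring: Loose brass ring, 44 mm across, 10 mm high; origin under its centre. Bystander.
- oil_bottle: Loose small white bottle, 36 mm across, 85 mm high; origin under its centre. Bystander.
- chainring: Loose steel chainring lying flat, 88 mm across, 8 mm high; origin under its centre. Bystander.
- mouse: Loose black computer mouse, 100 x 60 mm, 32 mm high; origin under its centre. Bystander.
- mug: Loose white mug, 80 mm across, 95 mm high; origin under its centre. Bystander.
- hexdriver: Loose screwdriver lying flat; origin under its middle. Bystander.
Not all that is in view belongs to the job. What is shaped like the clamp but purple is not meant. There is more than one size of the sample; the job needs the larger.

How it is judged (in metres and radians):
At the end, for the whole second after the job is handed in: The wing screw is home (joint above 8.75 of 9.0 rad, i.e. within 15 degrees of its stop) and still; the plate lies on the base within 15 mm of where it was (value of joint wing_screw above 8.75 rad and velocity of joint wing_screw between -0.05 and 0.05 rad/s and z of sample in the frame of clamp below 0.016 m and distance of sample from where it was at the start of the episode below 0.015 m); the robot touches nothing.
It fails at once if the drop-out plate is lifted (15 mm) or shifted (15 mm) (height (world z) of sample above 0.027 m or distance of sample from where it was at the start of the episode above 0.015 m).
It fails at once if the wings are forced: more than 40 N between the fingers and the screw (contact force between the fingers and wing_screw above 40 N).
It fails at once if another loose thing on the desk is shifted by more than 30 mm (distance of any of stamp, headset_ring, oil_bottle, chainring, mouse, mug, hexdriver from where it was at the start of the episode above 0.03 m).
It also fails if it takes over 58 s, if anything falls off the work surface, if the arm or the gripper's body presses on something with over 40 N, if the wrist force passes 120 N, or if a joint passes its speed limit or range.

## Working session

There is one attempt and no reset: what is moved stays moved. The work goes in short steps, Python scripts to look and compute and a tool call to move; the robot and the scene stay as the last step left them, time stands still between calls to the robot, and variables do not carry over. Pictures are saved under pics/ and viewed, at most 10 in all, crops included, and the job is handed in when it is done.

Besides the shell and the picture viewer there is one more tool, called as name(argument=value, ...), one argument or row to a line, values as JSON. send_rows: Moves the arm, as the interface text tells. Its arguments: {"type":"object","properties":{"steps":{"type":"array"},"fingers":{"type":"number"},"squeeze":{"type":"number"}},"required":["steps"]}

```bash
mkdir -p pics; cat > h.py <<'E'
import numpy as np, cv2
from bench import sense, snapshot, order, finder
def save(s,n): cv2.imwrite('pics/'+n,s['img'][:,:,::-1])
def proj(s,P):
    P=np.atleast_2d(P).astype(float);T=np.linalg.inv(s['pose']);c=P@T[:3,:3].T+T[:3,3]
    a=c[:,0]/-c[:,2];b=-c[:,1]/-c[:,2];f=1+s['k1']*(a*a+b*b)
    return np.c_[s['K'][0,0]*a*f+s['K'][0,2],s['K'][1,1]*b*f+s['K'][1,2]]
def ray(s,u,v):
    d=np.array([s['k1'],0,0,0,0],float)
    x,y=(u-s['K'][0,2])/s['K'][0,0],(v-s['K'][1,2])/s['K'][1,1]
    a,b=x,y
    for _ in range(20):
        f=1+s['k1']*(a*a+b*b);a,b=x/f,y/f
    return s['pose'][:3,3],s['pose'][:3,:3]@np.array([a,-b,-1])
def atz(s,u,v,z):
    o,d=ray(s,u,v);return o+d*(z-o[2])/d[2]
E
python3 - <<'E'
from h import *
S={}
for n in('top','side'):
    s=snapshot(n);S[n]=s;save(s,n+'1.png')
    print(n,s['pose'].round(2).tolist(),s['k1'])
    for l,z in(('clamp',0),('post_top',132),('bracket_top',72),('wings',101),('sample',12)):
        for r in finder.pinpoint(l,n)[:4]:
            u,v=r['at'][0]*640,r['at'][1]*480
            print(l,round(r['confidence'],2),round(u),round(v),atz(s,u,v,z).round(1))
print(sense())
E
```

```text
top [[-0.0, 1.0, -0.09, 413.05], [-1.0, -0.0, 0.0, -48.83], [0.0, 0.09, 1.0, 1136.56], [0.0, 0.0, 0.0, 1.0]] -0.03325258769595224
clamp 0.92 367 240 [ 512.4 -157.5    0. ]
clamp 0.7 464 215 [ 576.7 -409.1    0. ]
post_top 0.7 385 248 [ 482.5 -183.6  132. ]
post_top 0.66 494 222 [ 540.8 -437.6  132. ]
post_top 0.17 249 160 [687.6 127.4 132. ]
bracket_top 0.96 375 231 [ 527.4 -170.3   72. ]
bracket_top 0.9 471 214 [ 568.5 -403.    72. ]
wings 0.74 472 207 [ 580.4 -397.8  101. ]
wings 0.58 374 230 [ 526.1 -163.1  101. ]
sample 0.94 369 311 [ 330.5 -157.9   12. ]
sample 0.85 365 234 [ 524.8 -150.2   12. ]
side [[0.99, 0.06, -0.15, 373.66], [-0.16, 0.49, -0.86, -873.92], [0.02, 0.87, 0.49, 600.07], [0.0, 0.0, 0.0, 1.0]] 0.0010209739202760135
clamp 0.73 396 442 [ 575.2 -404.7    0. ]
clamp 0.69 329 338 [ 520.8 -165.2    0. ]
post_top 0.71 306 288 [ 474.3 -192.7  132. ]
post_top 0.59 382 395 [ 534.1 -437.9  132. ]
bracket_top 0.97 331 303 [ 524.6 -157.3   72. ]
bracket_top 0.69 400 405 [ 574.7 -402.8   72. ]
bracket_top 0.58 254 282 [393.  -72.4  72. ]
wings 0.66 331 295 [ 519.8 -174.9  101. ]
sample 0.93 328 326 [ 523.1 -147.4   12. ]
sample 0.91 222 345 [ 329.9 -173.3   12. ]
{'time': 0.6, 'joint_pos': array([ 6.79869703e+01,  7.46891105e+00,  8.52669997e+01, -1.44803493e-05,
        8.72599188e+01, -4.89457088e+00]), 'qd': array([ 0.03498033,  0.0960477 ,  0.03252791,  0.00343074,  0.00048042,
       -0.00927608]), 'joint_efforts': array([-1.85219283e-04, -5.68962014e+01, -5.00597191e+01, -2.07116718e-04,
        1.58870997e-03, -1.66949121e-05]), 'tool_pos': array([176.61127514, 573.44178899, 231.32343202]), 'tcp_rot': array([1.79995846e+02, 3.70242058e-04, 1.62881542e+02]), 'ft_force': array([-1.67032902e-01, -2.46709571e-02, -1.09219681e-04]), 'wrist_torque': array([-0.0156267 , -0.00498504,  0.00012236]), 'grip_force': 0.0, 'finger_gap': 85.11773283825833}
```

View pics/top1.png

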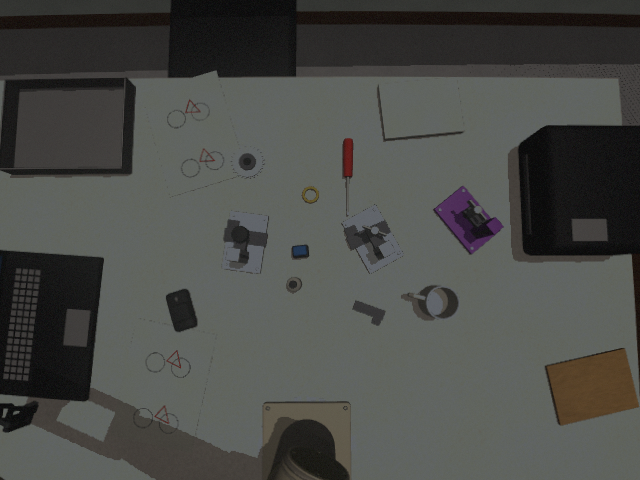

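View pics/side1.png

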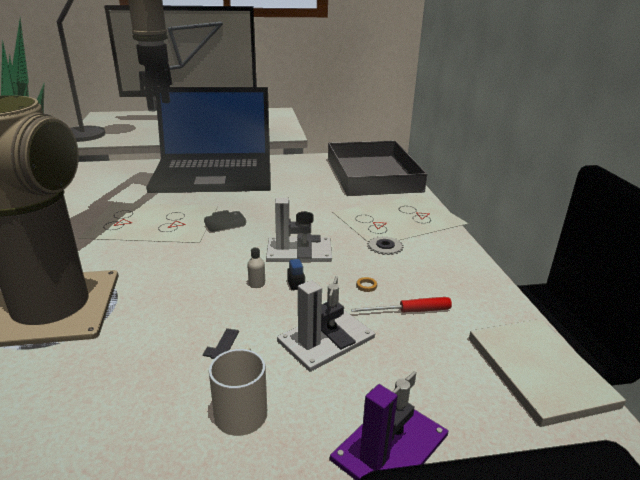

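The top view shows the silver clamp near pixels (372,238), its knurled-knob twin at (245,242) and the purple decoy at (468,220). The side view shows the post at (310,315) and the wing at (333,290). The clamp's yaw is about 29°, so I'm going above it with the fingers shut.

send_rows(
  steps=[
    [[12,-22,2.5],[0,0,-1.57]],
    [[12,-22,2.5],[0,0,-1.57]],
    [[12,-22,2.5],[0,0,-1.57]],
    [[12,-22,2.5],[0,0,-1.57]],
    [[12,-22,2.5],[0,0,-1.57]],
    [[12,-22,2.5],[0,0,-1.57]],
    [[12,-22,2.5],[0,0,-1.57]],
    [[12,-22,2.5],[0,0,-1.57]],
    [[12,-22,2.5],[0,0,-1.57]],
    [[12,-22,2.5],[0,0,-1.57]],
  ],
  fingers=1,
)

```text
time: 1.85
tool_pos: [475.2, 25.4, 294.0]
tcp_rot: [179.9, -0.0, 72.8]
ft_force: [1.1, 0.4, 0.6]
finger_gap: 0.3
grip_force: 0.0
```

send_rows(
  steps=[
    [[0,0,0],[0,0,0]],
    [[0,0,0],[0,0,0]],
    [[0,0,0],[0,0,0]],
    [[0,0,0],[0,0,0]],
  ],
)

```text
time: 2.35
tool_pos: [474.1, 28.6, 293.4]
tcp_rot: [180.0, -0.0, 73.0]
ft_force: [0.7, -0.0, -0.4]
finger_gap: -0.0
grip_force: 0.0
```

send_rows(
  steps=[
    [[1.5,-4.5,0],[0,0,0]],
    [[1.5,-4.5,0],[0,0,0]],
    [[1.5,-4.5,0],[0,0,0]],
    [[1.5,-4.5,0],[0,0,0]],
    [[1.5,-4.5,0],[0,0,0]],
  ],
)

```text
time: 2.98
tool_pos: [519.2, -106.1, 293.4]
tcp_rot: [-180.0, -0.0, 73.0]
ft_force: [0.2, 0.1, 0.6]
finger_gap: 0.5
grip_force: 0.0
```

```bash
python3 - <<'E'
from h import *
s=snapshot('wrist');save(s,'w1.png');print(sense()['tool_pos'],s['pose'].round(2).tolist())
for l,z in(('clamp',0),('post_top',132),('bracket_top',72),('wings',101),('sample',12)):
    for r in finder.pinpoint(l,'wrist')[:3]:
        u,v=r['at'][0]*640,r['at'][1]*480
        print(l,round(r['confidence'],2),round(u),round(v),atz(s,u,v,z).round(1))
E
```

```text
[ 519.26616798 -105.98634504  293.49536299] [[0.96, 0.28, 0.09, 542.25], [-0.29, 0.91, 0.29, -32.2], [0.0, -0.3, 0.95, 434.75], [0.0, 0.0, 0.0, 1.0]]
clamp 0.78 342 241 [ 526.1 -166.9    0. ]
post_top 0.63 310 320 [ 484.3 -188.   132. ]
post_top 0.23 346 259 [ 529.9 -141.7  132. ]
bracket_top 0.88 436 429 [ 572.4 -403.2   72. ]
bracket_top 0.8 348 259 [ 529.3 -164.8   72. ]
wings 0.9 347 268 [ 527.1 -162.5  101. ]
sample 0.8 344 234 [ 531.8 -155.4   12. ]
sample 0.64 190 279 [ 339.9 -155.2   12. ]
sample 0.55 345 258 [ 524.5 -183.6   12. ]
```

View pics/w1.png

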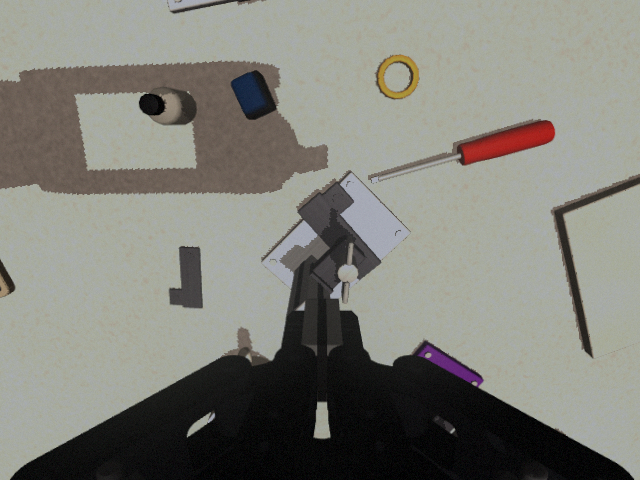

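```bash
python3 - <<'E'
from h import *
s=snapshot('wrist')
A,B,C=[atz(s,u,v,12)[:2] for u,v in((349,170),(411,231),(262,262))]
ang=lambda d:np.degrees(np.arctan2(d[1],d[0])).round(1)
print(A,B,C,np.linalg.norm(A-B),ang(B-A),np.linalg.norm(A-C),ang(A-C))
for z in(98,104):
    p,q,h=[atz(s,u,v,z+dz)[:2].round(1) for u,v,dz in((350,240,12),(346,303,12),(348,272,10))]
    print(z,p,q,h,np.linalg.norm(p-q),ang(p-q),(p+q)/2)
img=s['img'][130:340,240:440];cv2.imwrite('pics/w1c.png',cv2.resize(img,None,fx=2.8,fy=2.8,interpolation=cv2.INTER_CUBIC)[:,:,::-1])
E
```

```text
[557.05867112 -88.39271146] [ 606.30907443 -175.83053228] [ 430.0783595  -161.33815575] 100.35424621969617 -60.6 146.44124207888947 29.9
98 [ 537.7 -134.9] [ 517.4 -193.1] [ 527.6 -164.5] 61.638705372517364 70.8 [ 527.55 -164.  ]
104 [ 537.8 -133. ] [ 517.9 -190.2] [ 527.9 -162.1] 60.56277734714614 70.8 [ 527.85 -161.6 ]
```

View pics/w1c.png

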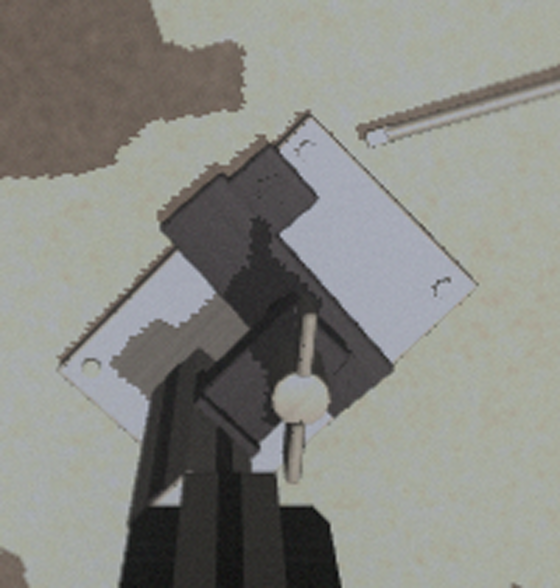

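The crop shows the hub at pixel (348,272) in the full wrist picture, with the wings pointing up and down the image. The measurements agree with the given sizes: axis at (527,-163), clamp yaw about 29.5° and wing span 60.6 mm. The wing lies at 71° in the world, so the joint is at about 2.42 rad and 377° remain. The entry pose is counter-clockwise of that wing.

send_rows(
  steps=[
    [[-0.14,-0.8,-2],[0,0,0.17]],
    [[-0.14,-0.8,-3],[0,0,0.34]],
    [[-0.14,-0.8,-4],[0,0,0.51]],
    [[-0.14,-0.8,-4.8],[0,0,0.68]],
    [[-0.14,-0.8,-4.8],[0,0,0.85]],
    [[-0.14,-0.8,-4.8],[0,0,1.02]],
    [[-0.14,-0.8,-4.8],[0,0,1.19]],
    [[-0.14,-0.8,-4.8],[0,0,1.36]],
    [[-0.14,-0.8,-4.8],[0,0,1.536]],
    [[-0.14,-0.8,-4.8],[0,0,1.536]],
  ],
)

```text
time: 4.58
tool_pos: [515.2, -131.4, 149.4]
tcp_rot: [180.0, 0.0, 160.9]
ft_force: [-0.1, 0.0, -0.3]
finger_gap: 0.0
grip_force: 0.0
```

```bash
python3 - <<'E'
from h import *
S=sense();print(S['tool_pos'],S['tcp_rot'],S['joint_pos'])
s=snapshot('side');i=s['img'][220:380,240:420];save({'img':cv2.resize(i,None,fx=3.5,fy=3.5)},'s2.png')
E
```

```text
[ 515.20650292 -131.409558    149.36948321] [1.79998568e+02 1.91527514e-03 1.60880638e+02] [-1.98357271e+01 -5.20962543e-03  1.01758021e+02  1.48663882e-03
  7.82452914e+01 -9.07166684e+01]
```

View pics/s2.png

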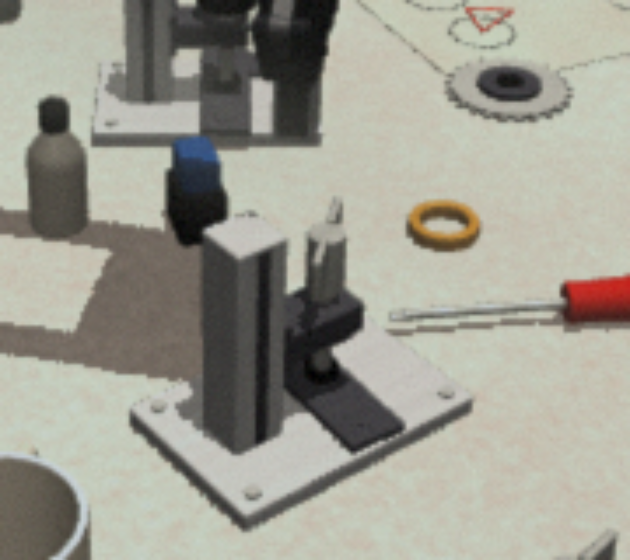

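The side crop shows the shut fingers at (300,90) above and beyond the wing at (330,240), and nothing stands in the way of the descent. I'll compute the arc rows next.

send_rows(
  steps=[
    [[0,0,-1],[0,0,0]],
    [[0,0,-1.5],[0,0,0]],
    [[0,0,-1.85],[0,0,0]],
    [[0,0,-1.85],[0,0,0]],
  ],
)

```text
time: 5.12
tool_pos: [514.7, -131.4, 93.1]
tcp_rot: [-180.0, -0.1, 160.9]
ft_force: [0.3, 0.5, 0.3]
finger_gap: -0.2
grip_force: 0.0
```

```bash
cat > arc.py <<'E'
from h import *
AX=np.array([527,-163.])
def P(t,off=13.5,r=27):
    t=np.radians(t);c,s=np.cos(t),np.sin(t);return AX+r*np.array([c,s])+off*np.array([-s,c])
def rows(p0,th,n=None,z0=0,z1=0,off=13.5):
    """rows from position p0, tool yaw th[0]+90 at start, through th[1:]"""
    k=len(th)-1
    return [[[round(float(v),2) for v in (*((P(t,off)-p0)/30),(z0+(z1-z0)*(i+1)/k)/30)],[0,0,round(float(np.radians(t-th[0])),3)]] for i,t in enumerate(th[1:])]
E
python3 - <<'E'
from arc import *
th=[71]+list(np.linspace(71,-95,17))
p0=np.array([515.1,-131])
print(sense()['tool_pos'],P(71,22))
print(rows(p0,th[:11]));
print(rows(P(th[10]),th[10:]))
E
```

```text
[ 514.65886383 -131.35723719   93.09368996] [ 514.98893151 -130.30849906]
[[[0.26, -0.07, 0.0], [0, 0, 0.0]], [[0.45, -0.06, 0.0], [0, 0, -0.181]], [[0.63, -0.09, 0.0], [0, 0, -0.362]], [[0.8, -0.14, 0.0], [0, 0, -0.543]], [[0.96, -0.23, 0.0], [0, 0, -0.724]], [[1.1, -0.35, 0.0], [0, 0, -0.905]], [[1.22, -0.48, 0.0], [0, 0, -1.086]], [[1.31, -0.64, 0.0], [0, 0, -1.268]], [[1.37, -0.81, 0.0], [0, 0, -1.449]], [[1.4, -0.99, 0.0], [0, 0, -1.63]]]
[[[-0.0, -0.18, 0.0], [0, 0, -0.181]], [[-0.04, -0.36, 0.0], [0, 0, -0.362]], [[-0.11, -0.53, 0.0], [0, 0, -0.543]], [[-0.2, -0.68, 0.0], [0, 0, -0.724]], [[-0.33, -0.82, 0.0], [0, 0, -0.905]], [[-0.47, -0.93, 0.0], [0, 0, -1.086]], [[-0.63, -1.01, 0.0], [0, 0, -1.268]]]
```

send_rows(
  steps=[
    [[0.14,-0.04,0],[0,0,0]],
    [[0.27,-0.07,0],[0,0,0]],
    [[0.36,-0.06,0],[0,0,-0.09]],
    [[0.45,-0.06,0],[0,0,-0.181]],
  ],
)

```text
time: 5.62
tool_pos: [529.1, -133.6, 94.4]
tcp_rot: [-180.0, 0.0, 150.4]
ft_force: [-2.9, -0.2, 2.2]
finger_gap: -0.3
grip_force: 1.0
```

send_rows(
  steps=[
    [[0.18,-0.03,0],[0,0,-0.181]],
    [[0.35,-0.08,0],[0,0,-0.362]],
    [[0.51,-0.17,0],[0,0,-0.543]],
    [[0.65,-0.29,0],[0,0,-0.724]],
  ],
)

```text
time: 6.12
tool_pos: [548.2, -141.8, 93.9]
tcp_rot: [-180.0, -0.0, 108.7]
ft_force: [-1.9, 1.2, -1.2]
finger_gap: 0.2
grip_force: 1.1
```

send_rows(
  steps=[
    [[0.12,-0.13,0],[0,0,-0.181]],
    [[0.21,-0.29,0],[0,0,-0.363]],
    [[0.27,-0.46,0],[0,0,-0.544]],
    [[0.3,-0.64,0],[0,0,-0.725]],
    [[0.3,-0.82,-0.03],[0,0,-0.906]],
    [[0.26,-1.0,-0.03],[0,0,-1.087]],
    [[0.19,-1.17,-0.03],[0,0,-1.268]],
    [[0.1,-1.32,-0.03],[0,0,-1.449]],
    [[-0.03,-1.46,-0.03],[0,0,-1.63]],
    [[-0.17,-1.57,-0.03],[0,0,-1.811]],
  ],
)

```text
time: 7.38
tool_pos: [544.0, -189.6, 93.6]
tcp_rot: [180.0, -0.1, 5.0]
ft_force: [2.7, -0.0, -1.3]
finger_gap: -0.1
grip_force: 1.0
```

send_rows(
  steps=[
    [[-0.16,-0.08,0],[0,0,-0.18]],
    [[-0.16,-0.08,0],[0,0,-0.18]],
  ],
)

```text
time: 7.62
tool_pos: [538.8, -191.9, 93.5]
tcp_rot: [180.0, -0.1, -5.0]
ft_force: [0.4, -0.1, -0.4]
finger_gap: 0.6
grip_force: 0.0
```

send_rows(
  steps=[
    [[0.3,0,0],[0,0,0]],
    [[0.3,0,1],[0,0,0]],
    [[0.3,0,2],[0,0,0.18]],
    [[0.2,0.2,2],[0,0,0.36]],
    [[0,0.4,2],[0,0,0.54]],
    [[-0.2,0.6,2],[0,0,0.72]],
    [[-0.3,0.9,2],[0,0,0.9]],
    [[-0.5,1.2,2],[0,0,1.08]],
    [[-0.7,1.4,2],[0,0,1.26]],
    [[-0.8,1.6,2],[0,0,1.44]],
  ],
)

```text
time: 8.88
tool_pos: [514.9, -143.1, 153.2]
tcp_rot: [180.0, -0.0, 78.1]
ft_force: [0.1, -0.3, 0.3]
finger_gap: -0.0
grip_force: 0.0
```

send_rows(
  steps=[
    [[-0.24,0.32,0],[0,0,0.18]],
    [[-0.24,0.32,0],[0,0,0.36]],
    [[-0.24,0.32,0],[0,0,0.54]],
    [[-0.24,0.32,0],[0,0,0.72]],
    [[-0.24,0.32,0],[0,0,0.9]],
    [[-0.24,0.32,0],[0,0,1.08]],
    [[-0.24,0.32,0],[0,0,1.26]],
    [[-0.24,0.32,0],[0,0,1.44]],
    [[-0.24,0.32,0],[0,0,1.62]],
    [[-0.24,0.32,0],[0,0,1.7]],
  ],
)

```text
time: 10.12
tool_pos: [507.9, -133.8, 153.2]
tcp_rot: [180.0, 0.0, 175.4]
ft_force: [0.0, 0.2, -0.3]
finger_gap: 0.0
grip_force: 0.0
```

```bash
python3 - <<'E'
from arc import *
S=sense();print(S['tool_pos'],S['tcp_rot'],S['joint_pos'][5])
s=snapshot('wrist');save(s,'w3.png')
s=snapshot('top');i=s['img'][190:280,320:430];save({'img':cv2.resize(i,None,fx=5,fy=5)},'t3.png')
th=[85]+list(np.linspace(85,-95,19))
for a in(0,5,10,15): print(rows(P(85,22) if a==0 else P(th[a]),th[a:a+6]))
E
```

```text
[ 507.8653532  -133.76807038  153.2215153 ] [1.79999728e+02 2.11414243e-02 1.75354965e+02] -105.7110944174775
[[[0.28, -0.02, 0.0], [0, 0, 0.0]], [[0.45, 0.03, 0.0], [0, 0, -0.175]], [[0.62, 0.05, 0.0], [0, 0, -0.349]], [[0.8, 0.03, 0.0], [0, 0, -0.524]], [[0.97, -0.01, 0.0], [0, 0, -0.698]]]
[[[0.16, -0.07, 0.0], [0, 0, -0.175]], [[0.31, -0.17, 0.0], [0, 0, -0.349]], [[0.43, -0.29, 0.0], [0, 0, -0.524]], [[0.54, -0.43, 0.0], [0, 0, -0.698]], [[0.62, -0.58, 0.0], [0, 0, -0.873]]]
[[[0.05, -0.17, 0.0], [0, 0, -0.175]], [[0.07, -0.34, 0.0], [0, 0, -0.349]], [[0.06, -0.52, 0.0], [0, 0, -0.524]], [[0.02, -0.69, 0.0], [0, 0, -0.698]], [[-0.05, -0.85, 0.0], [0, 0, -0.873]]]
[[[-0.1, -0.15, 0.0], [0, 0, -0.175]], [[-0.22, -0.27, 0.0], [0, 0, -0.349]], [[-0.36, -0.38, 0.0], [0, 0, -0.524]], [[-0.51, -0.46, 0.0], [0, 0, -0.698]]]
```

View pics/w3.png

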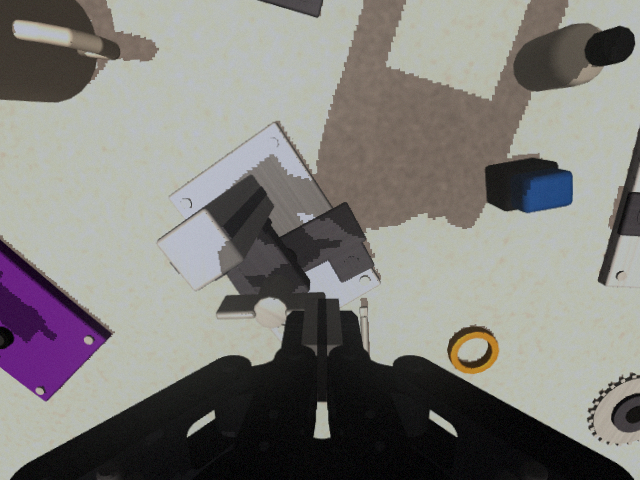

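The wrist view shows the hub at (270,312) and one wing out to the left at (220,307). The fingers hide the other wing. I'll check the wing angle by projecting the model.

```bash
python3 - <<'E'
from arc import *
s=snapshot('wrist')
print('hub',proj(s,[527,-163,109.5]))
for t in(-105,-95,-85):
    c,d=np.cos(np.radians(t)),np.sin(np.radians(t));print(t,proj(s,[[527+30*c-k*2.5*d,-163+30*d+k*2.5*c,111.5+e] for k in(-1,1) for e in (0,-24)]).round().tolist())
print('tip',proj(s,sense()['tool_pos']))
E
```

```text
hub [[270.95442409 314.68256541]]
-105 [[215.0, 303.0], [226.0, 285.0], [214.0, 312.0], [225.0, 293.0]]
-95 [[214.0, 312.0], [225.0, 293.0], [215.0, 320.0], [226.0, 301.0]]
-85 [[215.0, 321.0], [226.0, 301.0], [218.0, 329.0], [228.0, 308.0]]
tip [[321.84879592 318.17372757]]
```

The wing is at -95°, as planned, so the joint is at about 5.3 rad. Stroke 2 follows.

send_rows(
  steps=[
    [[0,0,-1],[0,0,0]],
    [[0,0,-1.6],[0,0,0]],
    [[0,0,-2.07],[0,0,0]],
    [[0,0,-2.07],[0,0,0]],
  ],
)

```text
time: 10.78
tool_pos: [506.2, -133.6, 89.5]
tcp_rot: [180.0, -0.1, 174.9]
ft_force: [0.3, -0.6, 0.1]
finger_gap: 0.2
grip_force: 0.0
```

send_rows(
  steps=[
    [[0.14,-0.01,0],[0,0,0]],
    [[0.27,-0.03,0],[0,0,0]],
    [[0.36,0,0],[0,0,-0.09]],
    [[0.44,0.02,0],[0,0,-0.175]],
    [[0.61,0.04,0],[0,0,-0.35]],
    [[0.79,0.02,0],[0,0,-0.525]],
    [[0.96,-0.02,0],[0,0,-0.7]],
  ],
)

```text
time: 11.65
tool_pos: [536.2, -134.4, 91.2]
tcp_rot: [180.0, -0.0, 134.5]
ft_force: [-1.4, 0.7, -0.6]
finger_gap: 0.3
grip_force: 0.9
```

send_rows(
  steps=[
    [[0.16,-0.07,0],[0,0,-0.175]],
    [[0.31,-0.17,0],[0,0,-0.35]],
    [[0.43,-0.29,0],[0,0,-0.525]],
    [[0.54,-0.43,0],[0,0,-0.7]],
    [[0.62,-0.58,0],[0,0,-0.873]],
  ],
)

```text
time: 12.28
tool_pos: [554.9, -151.7, 91.0]
tcp_rot: [180.0, -0.0, 84.5]
ft_force: [-0.8, 1.1, -0.1]
finger_gap: -0.1
grip_force: 0.9
```

send_rows(
  steps=[
    [[0.05,-0.17,0],[0,0,-0.175]],
    [[0.07,-0.34,0],[0,0,-0.349]],
    [[0.06,-0.52,0],[0,0,-0.524]],
    [[0.02,-0.69,0],[0,0,-0.698]],
    [[-0.05,-0.85,0],[0,0,-0.873]],
    [[-0.15,-1.0,0],[0,0,-1.048]],
    [[-0.27,-1.12,0],[0,0,-1.222]],
    [[-0.41,-1.23,0],[0,0,-1.397]],
    [[-0.56,-1.31,0],[0,0,-1.571]],
    [[-0.56,-1.31,0],[0,0,-1.571]],
  ],
)

```text
time: 13.52
tool_pos: [538.3, -191.6, 91.5]
tcp_rot: [180.0, -0.1, -5.2]
ft_force: [0.1, -0.2, 0.0]
finger_gap: -0.3
grip_force: 0.0
```

send_rows(
  steps=[
    [[0.3,0,0],[0,0,0]],
    [[0.3,0,1],[0,0,0]],
    [[0.3,0,2],[0,0,0.18]],
    [[0.2,0.2,2],[0,0,0.36]],
    [[0,0.4,2],[0,0,0.54]],
    [[-0.2,0.6,2],[0,0,0.72]],
    [[-0.3,0.9,2],[0,0,0.9]],
    [[-0.5,1.2,2],[0,0,1.08]],
    [[-0.7,1.4,2],[0,0,1.26]],
    [[-0.8,1.6,2],[0,0,1.44]],
  ],
)

```text
time: 14.78
tool_pos: [514.3, -142.9, 151.2]
tcp_rot: [180.0, 0.0, 77.8]
ft_force: [0.7, -0.0, -0.2]
finger_gap: -0.1
grip_force: 0.0
```

send_rows(
  steps=[
    [[-0.24,0.32,0],[0,0,0.18]],
    [[-0.24,0.32,0],[0,0,0.36]],
    [[-0.24,0.32,0],[0,0,0.54]],
    [[-0.24,0.32,0],[0,0,0.72]],
    [[-0.24,0.32,0],[0,0,0.9]],
    [[-0.24,0.32,0],[0,0,1.08]],
    [[-0.24,0.32,0],[0,0,1.26]],
    [[-0.24,0.32,0],[0,0,1.44]],
    [[-0.24,0.32,0],[0,0,1.62]],
    [[-0.24,0.32,0],[0,0,1.7]],
  ],
)

```text
time: 16.02
tool_pos: [507.3, -133.6, 151.2]
tcp_rot: [-180.0, 0.0, 175.1]
ft_force: [-0.7, 0.1, -0.2]
finger_gap: -0.1
grip_force: 0.0
```

send_rows(
  steps=[
    [[0,0,-1],[0,0,0]],
    [[0,0,-1.6],[0,0,0]],
    [[0,0,-2.07],[0,0,0]],
    [[0,0,-2.07],[0,0,0]],
  ],
)

```text
time: 16.52
tool_pos: [505.7, -133.3, 87.4]
tcp_rot: [180.0, -0.1, 174.7]
ft_force: [-1.0, 1.2, 0.1]
finger_gap: -0.4
grip_force: 0.0
```

send_rows(
  steps=[
    [[0.14,-0.01,0],[0,0,0]],
    [[0.27,-0.03,0],[0,0,0]],
    [[0.36,0,0],[0,0,-0.09]],
    [[0.44,0.02,0],[0,0,-0.175]],
    [[0.53,0.03,0],[0,0,-0.26]],
  ],
)

```text
time: 17.15
tool_pos: [522.9, -132.8, 89.5]
tcp_rot: [-180.0, 0.0, 159.6]
ft_force: [-2.2, 1.2, 0.2]
finger_gap: -0.3
grip_force: 0.8
```

```bash
python3 - <<'E'
from arc import *
S=sense();p=S['tool_pos'][:2];y=S['tcp_rot'][2];print(p,y,S['ft_force'])
print([((P(t)-p)/30).round(3).tolist()+[round(float(np.radians(t+90-y)),3)] for t in (67,64,61,58,55,52)])
E
```

```text
[ 522.93870492 -132.84022864] 159.6327215722012 [-2.19438782  1.16995214  0.2138605 ]
[[0.073, -0.001, -0.046], [0.125, 0.001, -0.098], [0.178, -0.0, -0.151], [0.231, -0.004, -0.203], [0.283, -0.01, -0.255], [0.335, -0.019, -0.308]]
```

send_rows(
  steps=[
    [[0.07,0,0],[0,0,-0.05]],
    [[0.125,0,0],[0,0,-0.1]],
    [[0.18,0,0],[0,0,-0.15]],
    [[0.18,0,0],[0,0,-0.15]],
  ],
)

```text
time: 17.65
tool_pos: [528.2, -132.9, 89.3]
tcp_rot: [-180.0, 0.0, 151.2]
ft_force: [-1.1, 1.1, -0.3]
finger_gap: -0.2
grip_force: 0.5
```

send_rows(
  steps=[
    [[0.03,0,0],[0,0,-0.03]],
    [[0.05,0,0],[0,0,-0.05]],
    [[0.05,0,0],[0,0,-0.05]],
  ],
)

```text
time: 18.02
tool_pos: [529.5, -132.8, 88.9]
tcp_rot: [180.0, 0.0, 148.3]
ft_force: [-0.5, 0.2, 0.5]
finger_gap: -0.1
grip_force: 0.4
```

send_rows(
  steps=[
    [[0.03,0,0],[0,0,-0.03]],
    [[0.03,0,0],[0,0,-0.03]],
  ],
)

```text
time: 18.27
tool_pos: [530.3, -132.8, 88.7]
tcp_rot: [180.0, 0.0, 146.6]
ft_force: [-1.2, 1.0, 0.4]
finger_gap: -0.2
grip_force: 0.4
```

send_rows(
  steps=[
    [[0.03,0,0],[0,0,-0.03]],
    [[0.03,0,0],[0,0,-0.03]],
  ],
)

```text
time: 18.52
tool_pos: [531.1, -132.8, 88.7]
tcp_rot: [-180.0, -0.0, 144.9]
ft_force: [-0.9, 0.6, 0.8]
finger_gap: -0.1
grip_force: 0.4
```

send_rows(
  steps=[
    [[0.03,0,0],[0,0,-0.03]],
    [[0.03,0,0],[0,0,-0.03]],
  ],
)

```text
time: 18.77
tool_pos: [532.0, -132.8, 88.7]
tcp_rot: [-180.0, -0.0, 143.1]
ft_force: [-1.3, -0.2, -0.5]
finger_gap: 0.1
grip_force: 0.4
```

send_rows(
  steps=[
    [[0.03,-0.005,0],[0,0,-0.03]],
    [[0.03,-0.005,0],[0,0,-0.03]],
  ],
)

```text
time: 19.02
tool_pos: [532.7, -132.8, 88.6]
tcp_rot: [-180.0, -0.0, 141.4]
ft_force: [-3.0, 1.0, 1.2]
finger_gap: -0.2
grip_force: 1.3
```

send_rows(
  steps=[
    [[0.03,-0.005,0],[0,0,-0.03]],
    [[0.03,-0.005,0],[0,0,-0.03]],
  ],
)

```text
time: 19.27
tool_pos: [533.1, -132.6, 88.5]
tcp_rot: [-180.0, -0.1, 139.7]
ft_force: [-6.8, 2.0, 3.9]
finger_gap: -0.1
grip_force: 3.2
```

The force climbs steeply near the predicted home angle, which looks like the hard stop. I'm backing off, lifting clear and checking.

send_rows(
  steps=[
    [[-0.15,0.12,0],[0,0,0]],
    [[-0.35,0.25,0],[0,0,0]],
    [[-0.35,0.25,1],[0,0,0]],
    [[-0.35,0.25,2.5],[0,0,0]],
    [[-0.35,2,4],[0,0,0]],
    [[-0.35,3.5,5.5],[0,0,-0.18]],
    [[-0.35,3.5,6.5],[0,0,-0.36]],
    [[-0.35,3.5,6.5],[0,0,-0.54]],
    [[-0.35,3.5,6.5],[0,0,-0.72]],
    [[-0.35,3.5,6.5],[0,0,-0.9]],
  ],
)

```text
time: 20.52
tool_pos: [523.2, -27.8, 284.0]
tcp_rot: [179.9, 0.0, 87.8]
ft_force: [-0.2, 0.2, -0.1]
finger_gap: 0.2
grip_force: 0.0
```

```bash
python3 - <<'E'
from arc import *
s=snapshot('wrist');print(sense()['tool_pos'],sense()['tcp_rot'])
c=proj(s,[527,-163,100])[0];print('hub',c,proj(s,[527,-163,106]))
for t in(44,54,64):
    a=np.radians(t);d=30*np.array([np.cos(a),np.sin(a),0]);print(t,proj(s,[np.array([527,-163,108])+k*d for k in(1,-1)]).round().tolist())
x,y=[int(np.clip(v-h,0,m)) for v,h,m in zip(c,(90,75),(460,330))]
print(x,y);save({'img':cv2.resize(s['img'][y:y+150,x:x+180],None,fx=4,fy=4,interpolation=cv2.INTER_CUBIC)},'w4.png')
E
```

```text
[523.22570117 -27.8548659  283.8797574 ] [1.79952796e+02 3.15834517e-03 8.73009242e+01]
hub [330.00185549 350.40262368] [[330.14054151 353.89847615]]
44 [[352.0, 335.0], [309.0, 374.0]]
54 [[348.0, 332.0], [313.0, 377.0]]
64 [[343.0, 330.0], [318.0, 379.0]]
240 275
```

View pics/w4.png

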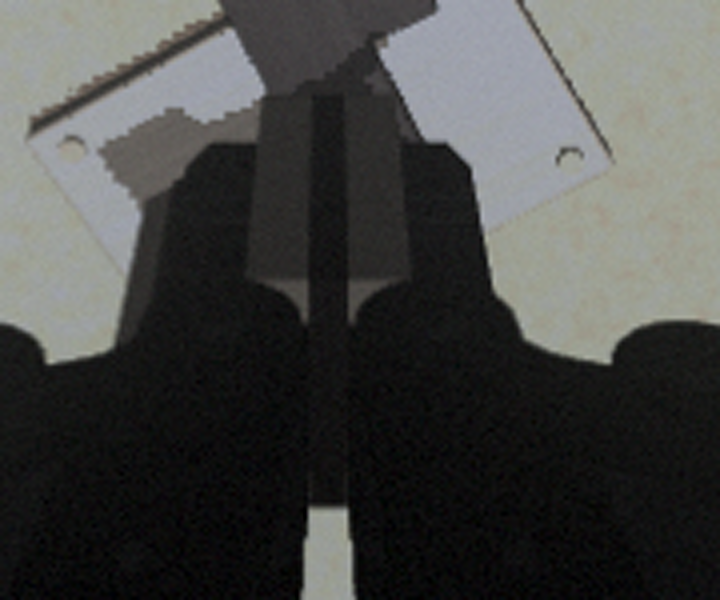

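The fingers hide the wings in this crop, so I'll move to the earlier viewing spot.

send_rows(
  steps=[
    [[-0.4,-2.6,0.3],[0,0,-0.12]],
    [[-0.4,-2.6,0.3],[0,0,-0.25]],
    [[-0.4,-2.6,0.3],[0,0,-0.25]],
  ],
)

```text
time: 20.95
tool_pos: [511.1, -107.1, 293.0]
tcp_rot: [180.0, 0.0, 73.9]
ft_force: [0.1, 0.4, 0.0]
finger_gap: -0.5
grip_force: 0.0
```

```bash
python3 - <<'E'
from arc import *
s=snapshot('wrist')
c=proj(s,[527,-163,100])[0];print('hub',proj(s,[527,-163,106]))
for t in(39,44,49,54,59,64):
    a=np.radians(t);d=30*np.array([np.cos(a),np.sin(a),0]);print(t,proj(s,[np.array([527,-163,108])+k*d for k in(1,-1)]).round(1).tolist())
for r in finder.pinpoint('sample','wrist')[:3]: print(r['confidence'],atz(s,r['at'][0]*640,r['at'][1]*480,12).round(1))
x,y=int(c[0]-70),int(c[1]-90)
print(x,y);save({'img':cv2.resize(s['img'][y:y+140,x:x+140],None,fx=4,fy=4,interpolation=cv2.INTER_CUBIC)},'w5.png')
E
```

```text
hub [[354.46049845 267.89198302]]
39 [[374.5, 242.9], [335.6, 293.4]]
44 [[372.1, 241.4], [337.9, 294.7]]
49 [[369.6, 240.1], [340.4, 295.9]]
54 [[366.9, 239.1], [343.0, 296.9]]
59 [[364.1, 238.2], [345.6, 297.6]]
64 [[361.3, 237.6], [348.3, 298.2]]
0.93 [ 342.3 -154.6   12. ]
0.66 [ 528.6 -159.9   12. ]
283 175
```

View pics/w5.png

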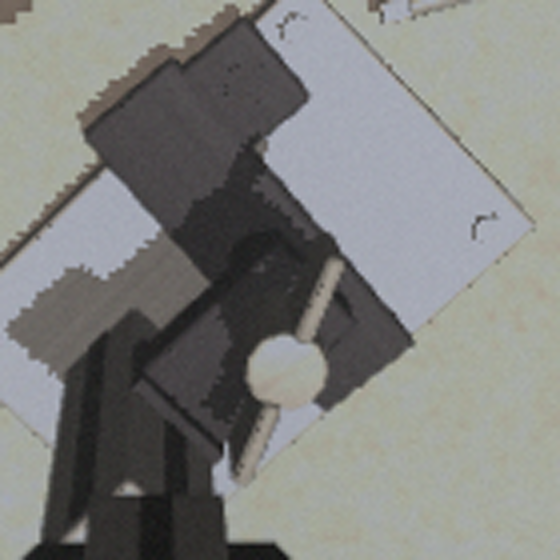

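The wing tips are at about (367,240) and (343.5,295.5), which matches 54° in the model against a predicted home angle of 53.8°. The plate hasn't moved and the arm is clear, so I'm handing in.

```bash
python3 -c "
from h import *
print(order.hand_in())"
```

```text
the job is handed in; nothing more can be done
None
```

The wing screw is home against its stop: the last picture puts the wings within about 1° of the predicted home angle. The plate and the things around it show no shift, the arm is drawn back clear, and the job is handed in; the hand-in returned no verdict.

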